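Return leftover fasteners to the line-side bins

TASK

Sort the five leftover parts on the rubber mat into the blue bins, each into the bin whose glued-on sample is of its kind; both bolts, long and short, go into the bolt bin. Set every part down on the floor of its bin resting as it did on the mat: bolts lying flat and not on top of one another, nut flat, spacer upright, bracket standing on its short leg. Leave the spray bottle standing where it is.

Things in the scene. Friction and masses are not known exactly. Their poses are not given: they have to be found in the camera images.
- long_bolt: Loose steel hex bolt, lying: shank 20 mm diameter, 80 mm long; head 30 mm across flats, 13 mm thick; about 0.27 kg. Origin: on the axis at mid shank, 12.5 mm above what it lies on. x axis: level, along the bolt towards the head (the true axis rises 3.6 degrees to the head). Balance point 13 mm from the origin towards the head.
- short_bolt: Loose steel hex bolt, lying: shank 20 mm diameter, 55 mm long; head 30 mm across flats, 13 mm thick; about 0.21 kg. Origin: on the axis at mid shank, 12.5 mm above what it lies on. x axis: level, along the bolt towards the head (the true axis rises 5.2 degrees to the head). Balance point 11 mm from the origin towards the head.
- nut: Loose steel hexagon nut lying flat: 46 mm across flats, 24 mm high, round hole about 28 mm. Origin at its centre, 12 mm above what it lies on. z axis: the hole's axis, up; one pair of flats faces +y and -y, the others every 60 degrees. About 0.2 kg.
- spacer: Loose plain steel spacer tube standing upright: 40 mm outside diameter, 45 mm high, 26 mm bore. Origin at its centre, 22.5 mm above what it stands on; z axis up along the bore. About 0.25 kg.
- bracket: Loose steel angle bracket, 40 mm wide (its y), 8 mm thick, standing on its short leg; about 0.2 kg. Origin: on the underside, under the middle of the upright leg, which spans x = -4 to +4 mm and is 60 mm high (pinch it across x, above the foot). The foot (short leg) lies flat from x = -4 to +41 mm, 8 mm high. z axis up.
- bin_bolts: Fixed open blue bin, one of four alike. Origin: centre of underside, on the bench. Inside 150 mm (its x) by 125 mm (its y), floor 4 mm up, walls 3 mm thick; rim 50 mm up, 30 mm on the +x side. Outside the +x wall (x = 78 to 138 mm) a 12 mm high ledge with brown card bears a glued sample (top under 73 mm): a hex bolt, lying across (65 mm shank).
- bin_nuts: Fixed open blue bin, one of four alike. Origin: centre of underside, on the bench. Inside 150 mm (its x) by 125 mm (its y), floor 4 mm up, walls 3 mm thick; rim 50 mm up, 30 mm on the +x side. Outside the +x wall (x = 78 to 138 mm) a 12 mm high ledge with brown card bears a glued sample (top under 73 mm): a hexagon nut, lying flat.
- bin_spacers: Fixed open blue bin, one of four alike. Origin: centre of underside, on the bench. Inside 150 mm (its x) by 125 mm (its y), floor 4 mm up, walls 3 mm thick; rim 50 mm up, 30 mm on the +x side. Outside the +x wall (x = 78 to 138 mm) a 12 mm high ledge with brown card bears a glued sample (top under 73 mm): a spacer tube, standing upright.
- bin_brackets: Fixed open blue bin, one of four alike. Origin: centre of underside, on the bench. Inside 150 mm (its x) by 125 mm (its y), floor 4 mm up, walls 3 mm thick; rim 50 mm up, 30 mm on the +x side. Outside the +x wall (x = 78 to 138 mm) a 12 mm high ledge with brown card bears a glued sample (top under 73 mm): an angle bracket, standing on its short leg.
- spray_bottle: Bystander: orange spray bottle with a white and blue head, standing to the left, 76 mm in diameter and 235 mm high. Origin: centre of the underside. Not to be moved.
Mind the look-alikes: they are no part of the job. What is shaped like the spacer but brown or red is not meant.

How it is judged:
At the end, for the whole second after the job is handed in: Both bolts lie on the floor of the bolt bin, level within 12 degrees, neither on the other (mid shank under 20 mm above the floor); nut flat, spacer upright (either end up), bracket on its short leg, each on the floor of its own bin, within 11 degrees and 6 mm; all let go and at rest (x of long_bolt in the frame of bin_bolts between -0.072 and 0.072 m and y of long_bolt in the frame of bin_bolts between -0.062 and 0.062 m and z of long_bolt in the frame of bin_bolts between 0.008 and 0.024 m and angle between long_bolt's own x axis and vertical between 1.35 and 1.79 rad and linear speed of each of long_bolt, short_bolt, nut, spacer, bracket below 0.03 m/s and contact force between each of long_bolt, short_bolt, nut, spacer, bracket and the fingers below 0.1 N and x of short_bolt in the frame of bin_bolts between -0.072 and 0.072 m and y of short_bolt in the frame of bin_bolts between -0.062 and 0.062 m and z of short_bolt in the frame of bin_bolts between 0.008 and 0.024 m and angle between short_bolt's own x axis and vertical between 1.35 and 1.79 rad and x of nut in the frame of bin_nuts between -0.072 and 0.072 m and y of nut in the frame of bin_nuts between -0.062 and 0.062 m and z of nut in the frame of bin_nuts between 0.01 and 0.022 m and (angle between nut's own z axis and vertical below 0.2 rad or angle between nut's own z axis and vertical above 2.94 rad) and x of spacer in the frame of bin_spacers between -0.072 and 0.072 m and y of spacer in the frame of bin_spacers between -0.062 and 0.062 m and z of spacer in the frame of bin_spacers between 0.02 and 0.033 m and (angle between spacer's own z axis and vertical below 0.2 rad or angle between spacer's own z axis and vertical above 2.94 rad) and x of bracket in the frame of bin_brackets between -0.074 and 0.074 m and y of bracket in the frame of bin_brackets between -0.062 and 0.062 m and z of bracket in the frame of bin_brackets between -0.002 and 0.01 m and angle between bracket's own z axis and vertical below 0.2 rad); the robot touches nothing.
It fails at once if the spray bottle is pushed more than 30 mm or tipped (distance of spray_bottle from where it was at the start of the episode above 0.03 m or angle between spray_bottle's own z axis and vertical above 0.35 rad).
It also fails if it takes over 109 s, if anything falls off the work surface, if the arm or the gripper's body presses on something with over 40 N, if the wrist force passes 120 N, or if a joint passes its speed limit or range.

ROBOT

A 6-joint arm with a two-finger parallel gripper is mounted at the origin on the work surface. World frame = base frame: x ahead of the robot, y to its left, z up, the work surface at z = 0. Lengths are in m, angles in rad, forces in N, time in s.
With the tool pointing down it reaches from about 0.35 to 0.975 m from the base axis. Payload 4.9 kg.
Tool frame: the origin (TCP) lies midway between the tips of the shut fingers; the grasp point (between the pads) lies 19 mm behind it; z points along the fingers, y is the line along which they close (so a half turn about z gives the same grasp; the last joint's range is limited). The gripper opens to 85 mm and grips with 20 to 120 N. Pads are 22 mm wide; open, the fingers measure 114 mm over their backs; the gripper's body (76 mm by 85 mm) begins 54 mm behind the grasp point. The pads swing forward as they close: fully open they stand 13 mm farther back than shut.
Start: joints at [-1.366, 0.053, 1.613, -0, 1.476, -0.119], TCP at [0.199, -0.593, 0.231] pointing down, gripper open.
Joint ranges: [-3.01, 3.01], [-1.01, 2.22], [0.06, 2.58], [-1.02, 4.17], [0.09, 2.62], [-3.14, 3.14]. Speed limits (rad/s): [2.57, 2.57, 3.14, 3.14, 3.14, 3.14].

INTERFACE

Orientations are given as a unit quaternion [x, y, z, w].
In Python, from workcell import env, cams, order gives the robot as it stands. The module is installed in compiled form; this text tells all that it offers.
- The arm moves only by the shell command python3 -m jog 'ROWS'. ROWS is a JSON object of lists of equal length, an entry for each row: "dp": the shift along the world's x, y, z in m, a list of three; "turn": the turn about the world's z in rad; "gripper": the finger opening in m, from 0 to 0.0854. In form: {"dp": [[dx, dy, dz], ...], "turn": [turn, ...], "gripper": [gripper, ...]}. A call has 1 to 20 rows; each row is the pose to reach, as a shift and turn from the pose commanded when the call began; what a row does not reach only later rows make up. A row lasts 1/12 s, in which the tool goes at most 41.7 mm and 7.16 degrees, less where a joint would pass 70% of its speed; a pose out of reach is approached as far as the arm can. A call with a gripper value outside its range is refused whole. The fingers move at their own pace and stop on an object; the grip force is fixed at half the most. Time passes only in rows, so rows that repeat a pose let the fingers close. It gives the time, the measured TCP pose, the force, the opening and the grip force at its end, in the units of the state.
- env.sense(): the state, without advancing time (a new reading comes with each control period).
- cams.camera(name): name is "side" or "top" or "wrist"; returns a dict with "pixels" (480x640x3 uint8, red, green, blue), "range_z" (480x640 float32, m along the optical axis (not along the pixel's ray), 0 where there is no reading), "camera_matrix" (3x3 intrinsics, pixels), "R" (3x3) and "t" (3): a world point X has camera coordinates R X + t. Camera axes: x right, y down, z forward; pixel columns grow to the right and rows downward; lengths in m; the calibration is good to about 2 mm. A picture is of the moment at which its call begins.
- order.hand_in(): hands the job in; it is judged then, once.
The state is a dict: "t": time; "joint_pos": joint angles; "qvel": joint speeds; "effort": joint torques, N m; "eef_pos": TCP position; "tool_rot": TCP orientation; "wrist_force": force on the tool from outside, world axes, zero at the start; "torque": the same for the moment, N m; "width": finger opening in m; "gripper_force": force on a finger pad.
Only numpy, scipy, OpenCV 4.12 (cv2) and the standard library are available. Lean on these libraries where they do the work, as an engineer would, in place of code of your own. Each camera call takes 0.05 s, during which the arm holds its last target. There are 200 camera calls.

## Working session

There is one attempt and no reset: what is moved stays moved. The work goes in short steps, Python scripts to look and compute and a shell command to move; the robot and the scene stay as the last step left them, time stands still between calls to the robot, and variables do not carry over. Pictures are saved under pics/ and viewed, at most 14 in all, crops included, and the job is handed in when it is done.

```bash
mkdir -p pics
cat > h.py <<'E'
import numpy as np, cv2, pickle
from workcell import env, cams, order
def snap(n,f):
    c=cams.camera(n); pickle.dump(c,open(f'pics/{f}.pkl','wb'))
    cv2.imwrite(f'pics/{f}.png',c['pixels'][:,:,::-1]); return c
def load(f): return pickle.load(open(f'pics/{f}.pkl','rb'))
def cloud(c):
    K=c['camera_matrix'];v,u=np.mgrid[:480,:640];z=c['range_z']
    P=np.stack([(u-K[0,2])/K[0,0]*z,(v-K[1,2])/K[1,1]*z,z],-1)
    W=(P-c['t'])@c['R']; W[z==0]=np.nan; return W
E
python3 - <<'E'
from h import *
for n in('top','side'):
    c=snap(n,n+'0');print(n,-c['R'].T@c['t'])
s=env.sense();print(s['t'],s['eef_pos'],s['tool_rot'],s['width'])
E
```

```text
top [0.32652415 0.12851302 1.03421427]
side [-0.16073971  0.72139244  1.01001563]
0.1 [ 0.19874516 -0.59196127  0.23018696] [ 9.86920058e-01  1.61207674e-01 -4.83532079e-05 -9.39620186e-04] 0.08568522478642251
```

View pics/top0.png

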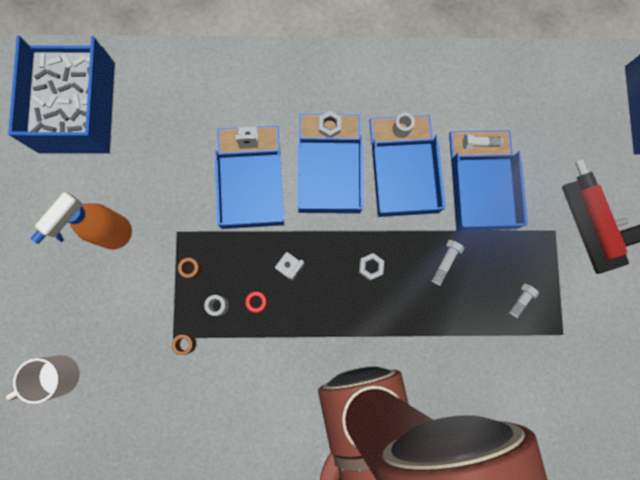

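View pics/side0.png

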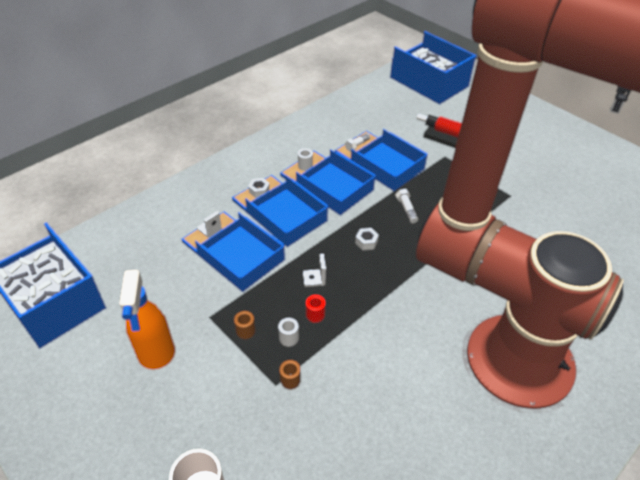

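The top view shows, left to right, the bins for brackets (250,190), nuts (330,185), spacers (407,185) and bolts (487,190). The parts are the bracket (289,265), nut (371,266), long bolt (448,263), short bolt (524,300) and grey spacer (215,305). Look-alikes for the spacer are brown at (188,267), brown at (182,344) and red at (256,302). I choose the grey one at (215,305). The side view agrees: spacer at (289,332), bracket upright leg at (323,268).

Run:
```python
from h import *
c=load('top0');W=cloud(c)
print('table z',np.nanmedian(W[360:400,100:160,2]),'mat',np.nanmedian(W[310:330,300:350,2]))
for n,(u0,u1,v0,v1) in dict(bracket=(270,310,245,285),nut=(352,392,248,286),long=(428,468,236,292),short=(505,542,280,322),spacer=(200,233,289,321),red=(240,270,288,318),br1=(174,202,254,280)).items():
    P=W[v0:v1,u0:u1].reshape(-1,3);z=P[:,2];m=z>0.008+0*z
    Q=P[m]
    zt=np.nanpercentile(Q[:,2],90)
    T=Q[Q[:,2]>zt-.006]
    r=cv2.minAreaRect(Q[:,:2].astype(np.float32));d=Q[:,:2]-Q[:,:2].mean(0)
    w,V=np.linalg.eigh(d.T@d);a=V[:,1]
    print(n,len(Q),'zt',zt.round(4),'topmean',T.mean(0).round(4),'topmid',((T.min(0)+T.max(0))/2).round(4),'rect',np.round(r[0],4),np.round(r[1],4),r[2],'axis',np.degrees(np.arctan2(a[1],a[0])).round(1))
# bins: print floor corners by blue+low z
hsv=cv2.cvtColor(c['pixels'],cv2.COLOR_RGB2HSV)
blue=(abs(hsv[...,0].astype(int)-108)<10)&(hsv[...,1]>150)
for n,(u0,u1,v0,v1) in dict(brk=(210,288,115,232),nuts=(294,366,105,216),spc=(366,446,108,220),bolts=(446,530,120,234)).items():
    P=W[v0:v1,u0:u1].reshape(-1,3);b=blue[v0:v1,u0:u1].ravel()
    F=P[b&(P[:,2]<.010)&(P[:,2]>-.002)]; R=P[b&(P[:,2]>.040)]
    r=cv2.minAreaRect(F[:,:2].astype(np.float32)); q=cv2.minAreaRect(R[:,:2].astype(np.float32))
    print(n,'floor',np.round(r[0],4),np.round(r[1],3),round(r[2],1),np.median(F[:,2]).round(4),'rim',np.round(q[0],4),np.round(q[1],3),round(q[2],1))
tiles=[cv2.resize(c['pixels'][v-25:v+25,u-25:u+25,::-1],(260,260),interpolation=cv2.INTER_CUBIC) for u,v in((289,265),(371,266),(448,263),(524,300),(215,305),(485,150))]
cv2.imwrite('pics/crop.png',np.vstack([np.hstack(tiles[:3]),np.hstack(tiles[3:])]))
```

```text
table z -0.00017500184165529314 mat 5.725161966289925e-05
bracket 266 zt 0.0598 topmean [0.4234 0.1493 0.0592] topmid [0.4233 0.1496 0.0596] rect [0.434  0.1637] [0.0449 0.0398] 54.077667236328125 axis 50.6
nut 337 zt 0.0255 topmean [ 0.4316 -0.0036  0.0233] topmid [ 0.4322 -0.0031  0.0238] rect [ 0.432  -0.0034] [0.0509 0.0463] 53.924407958984375 axis 125.3
long 499 zt 0.0281 topmean [ 0.46   -0.1712  0.0262] topmid [ 0.4428 -0.1644  0.0276] rect [ 0.4382 -0.1581] [0.0345 0.0934] 58.71047592163086 axis 150.9
short 406 zt 0.0288 topmean [ 0.3752 -0.3228  0.0268] topmid [ 0.3638 -0.3179  0.0281] rect [ 0.3583 -0.3117] [0.0342 0.0679] 53.839725494384766 axis 145.0
spacer 280 zt 0.046 topmean [0.3546 0.3083 0.0441] topmid [0.3547 0.3082 0.0449] rect [0.3547 0.3082] [0.037  0.0394] 0.4149850904941559 axis 79.6
red 239 zt 0.0463 topmean [0.3599 0.2289 0.0443] topmid [0.3601 0.2293 0.0454] rect [0.3601 0.2286] [0.0371 0.0392] 0.06061573326587677 axis 77.3
br1 314 zt 0.0462 topmean [0.4282 0.3626 0.0442] topmid [0.4277 0.363  0.0449] rect [0.4281 0.3622] [0.0384 0.0386] 49.52540588378906 axis 68.1
brk floor [0.6607 0.2658] [0.06  0.139] 32.9 0.0057 rim [0.5586 0.2796] [0.195 0.096] 43.2
nuts floor [0.6614 0.0454] [0.184 0.09 ] 41.6 0.0063 rim [0.6181 0.0878] [0.125 0.138] 83.2
spc floor [ 0.625  -0.0805] [0.165 0.129] 3.5 0.0053 rim [ 0.6172 -0.0799] [0.152 0.129] 3.2
bolts floor [ 0.6173 -0.2449] [0.21  0.125] 2.2 0.0032 rim [ 0.5768 -0.1868] [0.161 0.052] 20.6
```

View pics/crop.png

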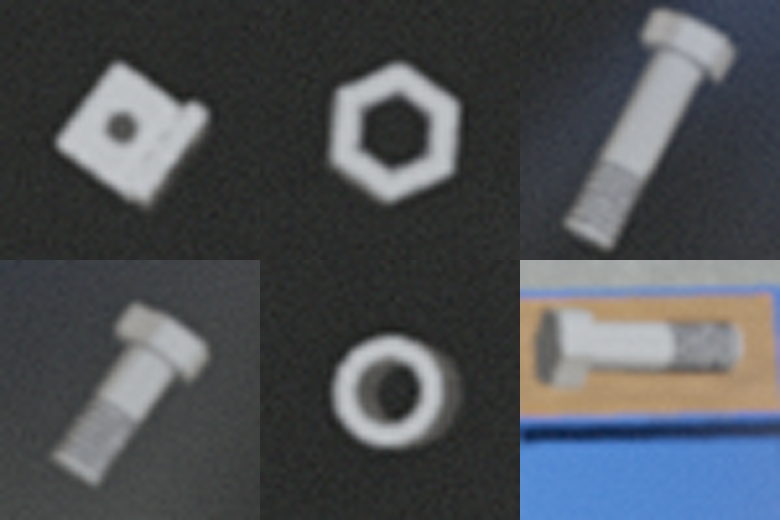

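The enlarged crops confirm the parts. Both bolt heads point up-right in the image, and the bracket's upright leg is on its lower-right edge. The nut's flats face left and right, tilted about 4°, and the spacer is a grey tube. Next I fit the bin poses.

Run:
```python
from h import *
from scipy.optimize import least_squares
c=load('top0');W=cloud(c)
hsv=cv2.cvtColor(c['pixels'],cv2.COLOR_RGB2HSV)
blue=(abs(hsv[...,0].astype(int)-108)<14)&(hsv[...,1]>110)
for n,(u0,u1,v0,v1),g in (('brk',(210,288,150,232),(.56,.22)),('nuts',(294,366,135,216),(.58,.07)),('spc',(366,446,137,220),(.58,-.08)),('bolts',(446,530,152,234),(.57,-.24))):
    P=W[v0:v1,u0:u1].reshape(-1,3);b=blue[v0:v1,u0:u1].ravel()
    P=P[b&(P[:,2]>.022)&(P[:,2]<.06)]
    def f(p):
        d=P[:,:2]-p[:2];C,S=np.cos(p[2]),np.sin(p[2]);x=d[:,0]*C+d[:,1]*S;y=-d[:,0]*S+d[:,1]*C
        q=np.abs(np.c_[x,y])-[.0765,.064]
        return np.maximum(q,0).clip(0).max(1)+np.minimum(q.max(1),0)
    best=min((least_squares(f,[*g,a],loss='soft_l1',f_scale=.003) for a in(-.1,0,.1)),key=lambda r:r.cost)
    print(n,len(P),best.x.round(4),np.degrees(best.x[2]).round(1),'med|r|',np.median(abs(best.fun)).round(4))
# long/short shank axis using lower points; bracket leg; nut edges
for n,(u0,u1,v0,v1) in dict(long=(428,468,236,292),short=(505,542,280,322)).items():
    Q=W[v0:v1,u0:u1].reshape(-1,3);Q=Q[Q[:,2]>.008]
    d=Q[:,:2]-Q[:,:2].mean(0);w,V=np.linalg.eigh(d.T@d);a=V[:,1]*np.sign(V[0,1]);s=d@a
    m=s<np.percentile(s,65);d2=Q[m][:,:2];o=d2.mean(0);vx,vy,x0,y0=cv2.fitLine(d2.astype(np.float32),cv2.DIST_HUBER,0,.01,.01).ravel()
    if vx<0:vx,vy=-vx,-vy
    t=(Q[:,:2]-[x0,y0])@[vx,vy];L=.08 if n=='long' else .055
    B=.013 if n=='long' else .011
    tail,head=np.percentile(t,[1,99]);print(n,np.degrees(np.arctan2(vy,vx)),'len',head-tail,'balance',np.array([x0,y0])+np.array([vx,vy])*((tail+head)/2-.0065+B))
Q=W[245:285,270:310].reshape(-1,3);T=Q[Q[:,2]>.035];print('leg',T.mean(0),cv2.minAreaRect(T[:,:2].astype(np.float32)))
F=Q[(Q[:,2]>.004)&(Q[:,2]<.014)];print('foot',F.mean(0),cv2.minAreaRect(F[:,:2].astype(np.float32)))
```

```text
brk 773 [0.5937 0.2449 0.0586] 3.4 med|r| 0.0009
nuts 749 [ 0.6235  0.0806 -0.0088] -0.5 med|r| 0.0008
spc 991 [ 0.6189 -0.0803  0.0615] 3.5 med|r| 0.0006
bolts 992 [ 0.5871 -0.2486  0.0246] 1.4 med|r| 0.0007
long -29.09486 len 0.09165688965296116 balance [ 0.44386711 -0.16064457]
short -35.751957 len 0.06656312612918357 balance [ 0.36282259 -0.31297809]
leg [0.42262842 0.14915558 0.05698269] ((0.4233424663543701, 0.14903493225574493), (0.008630395866930485, 0.03976288437843323), 54.2183952331543)
foot [0.43689702 0.16857766 0.00768713] ((0.4358844459056854, 0.16627153754234314), (0.08044544607400894, 0.07502254098653793), 2.6359477043151855)
```

Sizes check out: bolts 92 and 67 mm, bracket leg 40 × 8.6 mm, bin wall residual under 1 mm. Moving above the short bolt.

```bash
python3 -m jog '{"dp":[[0.164,0.279,-0.13],[0.164,0.279,-0.13],[0.164,0.279,-0.13],[0.164,0.279,-0.13],[0.164,0.279,-0.13],[0.164,0.279,-0.13],[0.164,0.279,-0.13],[0.164,0.279,-0.13],[0.164,0.279,-0.13],[0.164,0.279,-0.13],[0.164,0.279,-0.13],[0.164,0.279,-0.13]],"turn":[-0.949,-0.949,-0.949,-0.949,-0.949,-0.949,-0.949,-0.949,-0.949,-0.949,-0.949,-0.949],"gripper":[0.05,0.05,0.05,0.05,0.05,0.05,0.05,0.05,0.05,0.05,0.05,0.05]}'
python3 - <<'E'
from h import *
c=snap('wrist','w1');s=env.sense();print(s['t'],s['eef_pos'],s['tool_rot'],s['joint_pos'],-c['R'].T@c['t'])
W=cloud(c);m=(W[...,2]>.008)&(W[...,2]<.034)&(np.hypot(W[...,0]-.363,W[...,1]+.313)<.07)
Q=W[m];print(len(Q),cv2.minAreaRect(Q[:,:2].astype(np.float32)))
E
```

```text
t: 1.1
eef_pos: [0.3628, -0.3143, 0.1018]
tool_rot: [0.952, -0.308, 0.0, 0.0]
wrist_force: [0.4, -0.8, 1.5]
width: 0.0498
gripper_force: 0.0
1.15 [ 0.36286473 -0.31478979  0.10213609] [ 9.51406017e-01 -3.07938184e-01  5.83997538e-04  5.69521861e-04] [-8.69449815e-01 -1.84657139e-01  2.06241315e+00 -3.67702049e-04
  1.26224327e+00  1.32750840e+00] [ 0.41952746 -0.35574972  0.24395823]
3220 ((0.3583086133003235, -0.31340980529785156), (0.034133557230234146, 0.06926168501377106), 53.800472259521484)
```

View pics/w1.png

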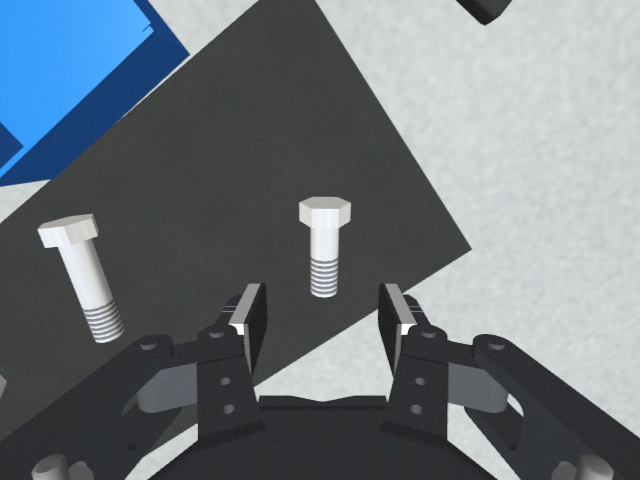

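The wrist view shows the short bolt at (325,250), aligned between the fingers with its head up. Descend and grip.

```bash
python3 -m jog '{"dp":[[-0.001,-0.001,-0.04],[-0.001,-0.001,-0.08],[-0.001,-0.001,-0.097],[-0.001,-0.001,-0.097],[-0.001,-0.001,-0.097],[-0.001,-0.001,-0.097],[-0.001,-0.001,-0.097],[-0.001,-0.001,-0.097],[-0.001,-0.001,-0.097],[-0.001,-0.001,-0.097],[-0.001,-0.001,-0.097]],"turn":[0,0,0,0,0,0,0,0,0,0,0],"gripper":[0.05,0.05,0.05,0.05,0.05,0,0,0,0,0,0]}'
```

```text
t: 2.07
eef_pos: [0.3632, -0.3165, 0.0069]
tool_rot: [0.952, -0.307, 0.002, 0.002]
wrist_force: [-1.3, -0.8, 6.6]
width: 0.0176
gripper_force: 58.7
```

```bash
python3 -m jog '{"dp":[[0,0,0.02],[0,0,0.05],[0,0,0.09],[0,0,0.116],[0,0,0.116]],"turn":[0,0,0,0,0],"gripper":[0,0,0,0,0]}'
python3 - <<'E'
from h import *
c=snap('wrist','w2');s=env.sense();print(s['eef_pos'],s['width'])
W=cloud(c);P=W[200:420,270:380].reshape(-1,3);P=P[P[:,2]>.06]
r=cv2.minAreaRect(P[:,:2].astype(np.float32));print(r)
E
```

```text
t: 2.48
eef_pos: [0.3649, -0.3179, 0.128]
tool_rot: [0.952, -0.307, 0.006, 0.004]
wrist_force: [-0.2, -0.3, -1.3]
width: 0.0178
gripper_force: 59.0
[ 0.36371619 -0.31653446  0.12470363] 0.017545900117560798
((0.3595656752586365, -0.3182556927204132), (0.042860426008701324, 0.07201975584030151), 68.44795989990234)
```

View pics/w2.png

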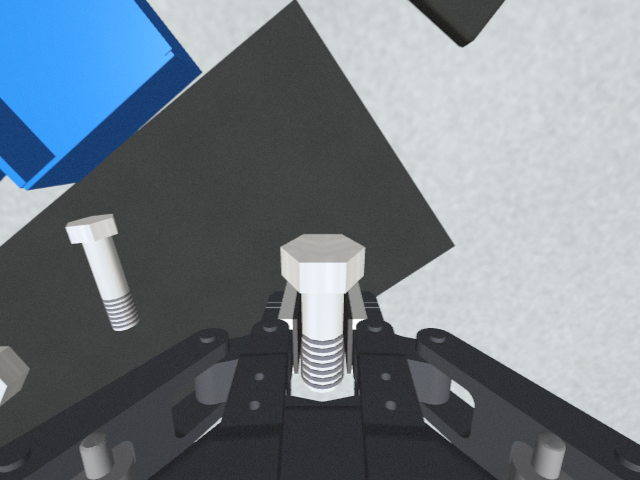

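The short bolt is held at (322,330), straight between the pads. Carry it over the bolt bin and partly down.

```bash
python3 -m jog '{"dp":[[0.261,0.067,0],[0.261,0.067,0],[0.261,0.067,0],[0.261,0.067,0],[0.261,0.067,0],[0.261,0.067,0],[0.261,0.067,0],[0.261,0.067,0],[0.261,0.067,0],[0.261,0.067,0],[0.261,0.067,0],[0.261,0.067,-0.04],[0.261,0.067,-0.08],[0.261,0.067,-0.08],[0.261,0.067,-0.08],[0.261,0.067,-0.08]],"turn":[-0.922,-0.922,-0.922,-0.922,-0.922,-0.922,-0.922,-0.922,-0.922,-0.922,-0.922,-0.922,-0.922,-0.922,-0.922,-0.922],"gripper":[0,0,0,0,0,0,0,0,0,0,0,0,0,0,0,0]}'
```

```text
t: 3.87
eef_pos: [0.6231, -0.2482, 0.0418]
tool_rot: [0.715, -0.699, 0.001, -0.0]
wrist_force: [0.3, 0.5, -1.0]
width: 0.0174
gripper_force: 59.3
```

```bash
python3 -m jog '{"dp":[[0,0,-0.015],[0,0,-0.025],[0,0,-0.029],[0,0,-0.029],[0,0,-0.029],[0,0,-0.029],[0,0,-0.029],[0,0,-0.029],[0,0,-0.029]],"turn":[0,0,0,0,0,0,0,0,0],"gripper":[0,0,0,0,0,0.034,0.034,0.034,0.034]}'; python3 -m jog '{"dp":[[0,0,0.03],[0,0,0.06],[0,0,0.1],[0,0,0.11]],"turn":[0,0,0,0],"gripper":[0.034,0.034,0.034,0.034]}'
```

```text
t: 4.62
eef_pos: [0.6231, -0.2476, 0.0117]
tool_rot: [0.715, -0.699, 0.0, -0.0]
wrist_force: [0.3, 0.4, -0.6]
width: 0.0339
gripper_force: 0.0
t: 4.95
eef_pos: [0.6263, -0.2493, 0.1292]
tool_rot: [0.715, -0.699, 0.005, -0.002]
wrist_force: [0.9, -0.0, 2.1]
width: 0.0341
gripper_force: 0.0
```

```bash
python3 -m jog '{"dp":[[-0.179,0.087,-0.021],[-0.179,0.087,-0.021],[-0.179,0.087,-0.021],[-0.179,0.087,-0.021],[-0.179,0.087,-0.021],[-0.179,0.087,-0.021],[-0.179,0.087,-0.021],[-0.179,0.087,-0.021],[-0.179,0.087,-0.021],[-0.179,0.087,-0.021],[-0.179,0.087,-0.021],[-0.179,0.087,-0.021]],"turn":[1.04,1.04,1.04,1.04,1.04,1.04,1.04,1.04,1.04,1.04,1.04,1.04],"gripper":[0.05,0.05,0.05,0.05,0.05,0.05,0.05,0.05,0.05,0.05,0.05,0.05]}'
python3 - <<'E'
from h import *
c=snap('wrist','w3');W=cloud(c);m=(W[...,2]>.008)&(W[...,2]<.034)&(np.hypot(W[...,0]-.444,W[...,1]+.161)<.075)
Q=W[m];r=cv2.minAreaRect(Q[:,:2].astype(np.float32));a=np.radians(-29.1);print(r,'balance',np.array(r[0])+.0065*np.array([np.cos(a),np.sin(a)]))
E
```

```text
t: 5.95
eef_pos: [0.4439, -0.1605, 0.1004]
tool_rot: [0.968, -0.251, 0.0, 0.0]
wrist_force: [0.5, 0.0, -0.2]
width: 0.0497
gripper_force: 0.0
((0.45314058661460876, -0.16722436249256134), (0.03461054340004921, 0.12760987877845764), 59.42753601074219) balance [ 0.45882011 -0.17038554]
```

```bash
python3 -m jog '{"dp":[[0,0,-0.04],[0,0,-0.08],[0,0,-0.097],[0,0,-0.097],[0,0,-0.097],[0,0,-0.097],[0,0,-0.097],[0,0,-0.097],[0,0,-0.097],[0,0,-0.097],[0,0,0.02],[0,0,0.02],[0,0,0.02],[0,0,0.02],[0,0,0.02]],"turn":[0,0,0,0,0,0,0,0,0,0,0,0,0,0,0],"gripper":[0.05,0.05,0.05,0.05,0,0,0,0,0,0,0,0,0,0,0]}'
python3 - <<'E'
from h import *
c=snap('wrist','w4')
E
```

```text
t: 7.25
eef_pos: [0.4452, -0.1611, 0.1227]
tool_rot: [0.968, -0.251, 0.003, 0.001]
wrist_force: [-1.2, 0.4, -4.1]
width: 0.0174
gripper_force: 60.0
```

View pics/w4.png

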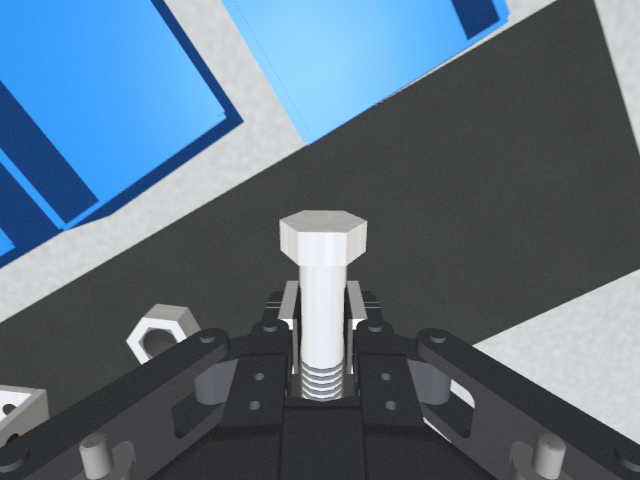

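The long bolt is held straight at (323,300). Carry it to the bin, lower and release.

```bash
python3 -m jog '{"dp":[[0.107,-0.0885,0],[0.107,-0.0885,0],[0.107,-0.0885,0],[0.107,-0.0885,0],[0.107,-0.0885,0],[0.107,-0.0885,0],[0.107,-0.0885,0],[0.107,-0.0885,0],[0.107,-0.0885,0],[0.107,-0.0885,0],[0.107,-0.0885,-0.04],[0.107,-0.0885,-0.08],[0.107,-0.0885,-0.1],[0.107,-0.0885,-0.108],[0.107,-0.0885,-0.109],[0.107,-0.0885,-0.109],[0.107,-0.0885,-0.109]],"turn":[-1.04,-1.04,-1.04,-1.04,-1.04,-1.04,-1.04,-1.04,-1.04,-1.04,-1.04,-1.04,-1.04,-1.04,-1.04,-1.04,-1.04],"gripper":[0,0,0,0,0,0,0,0,0,0,0,0,0,0,0,0,0]}'; python3 -m jog '{"dp":[[0,0,0],[0,0,0],[0,0,0],[0,0,0],[0,0,0.03],[0,0,0.06],[0,0,0.1],[0,0,0.11]],"turn":[0,0,0,0,0,0,0,0],"gripper":[0.034,0.034,0.034,0.034,0.034,0.034,0.034,0.034]}'
```

```text
t: 8.72
eef_pos: [0.5501, -0.2486, 0.0101]
tool_rot: [0.716, -0.698, -0.001, 0.0]
wrist_force: [0.2, 0.3, -2.7]
width: 0.0179
gripper_force: 60.8
t: 9.38
eef_pos: [0.5543, -0.251, 0.129]
tool_rot: [0.715, -0.699, 0.006, -0.001]
wrist_force: [0.8, -0.7, 1.9]
width: 0.0338
gripper_force: 0.0
```

```bash
python3 -m jog '{"dp":[[-0.119,0.246,-0.021],[-0.119,0.246,-0.021],[-0.119,0.246,-0.021],[-0.119,0.246,-0.021],[-0.119,0.246,-0.021],[-0.119,0.246,-0.021],[-0.119,0.246,-0.021],[-0.119,0.246,-0.021],[-0.119,0.246,-0.021],[-0.119,0.246,-0.021],[-0.119,0.246,-0.021],[-0.119,0.246,-0.021],[-0.119,0.246,-0.021],[-0.119,0.246,-0.021],[-0.119,0.246,-0.021]],"turn":[1.478,1.478,1.478,1.478,1.478,1.478,1.478,1.478,1.478,1.478,1.478,1.478,1.478,1.478,1.478],"gripper":[0.075,0.075,0.075,0.075,0.075,0.075,0.075,0.075,0.075,0.075,0.075,0.075,0.075,0.075,0.075]}'
python3 - <<'E'
from h import *
c=snap('wrist','w5');W=cloud(c);t=snap('top','t5')
m=(W[...,2]>.019)&(W[...,2]<.028)&(np.hypot(W[...,0]-.432,W[...,1]+.003)<.032)
Q=W[m];print(len(Q),cv2.minAreaRect(Q[:,:2].astype(np.float32)),Q.mean(0))
a=c['pixels'][:,:,::-1];b=cv2.resize(t['pixels'][140:240,440:540,::-1],(300,300))
a=cv2.resize(a,(480,360));a=np.hstack([a,np.vstack([b,np.zeros((60,300,3),np.uint8)])]);cv2.imwrite('pics/v5.png',a)
E
```

```text
t: 10.63
eef_pos: [0.432, -0.003, 0.1005]
tool_rot: [0.999, -0.036, 0.0, 0.0]
wrist_force: [0.4, -0.0, 0.2]
width: 0.0748
gripper_force: 0.0
2784 ((0.43244847655296326, -0.004222394898533821), (0.0459880456328392, 0.05243450030684471), 82.6962890625) [ 0.43289211 -0.00425409  0.02317754]
```

View pics/v5.png

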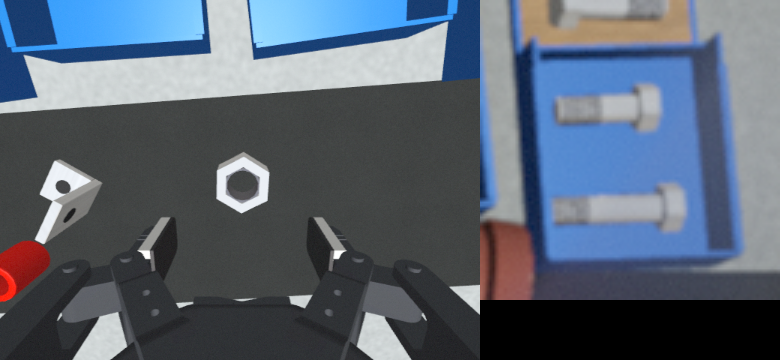

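Both bolts lie flat and apart in the bolt bin. The nut sits at (243,185) in the left panel, between the fingers, with its flats about 3° off, so I correct the turn and grip.

```bash
python3 -m jog '{"dp":[[0.0005,-0.001,-0.04],[0.0005,-0.001,-0.08],[0.0005,-0.001,-0.096],[0.0005,-0.001,-0.096],[0.0005,-0.001,-0.096],[0.0005,-0.001,-0.096],[0.0005,-0.001,-0.096],[0.0005,-0.001,-0.096],[0.0005,-0.001,-0.096],[0.0005,-0.001,0.02],[0.0005,-0.001,0.02],[0.0005,-0.001,0.02],[0.0005,-0.001,0.02],[0.0005,-0.001,0.02]],"turn":[-0.057,-0.057,-0.057,-0.057,-0.057,-0.057,-0.057,-0.057,-0.057,-0.057,-0.057,-0.057,-0.057,-0.057],"gripper":[0.075,0.075,0.075,0.075,0,0,0,0,0,0,0,0,0,0]}'
python3 - <<'E'
from h import *
c=snap('wrist','w6');cv2.imwrite('pics/v6.png',c['pixels'][150:,100:540,::-1])
E
```

```text
t: 11.9
eef_pos: [0.4342, -0.0043, 0.1233]
tool_rot: [0.998, -0.063, 0.003, 0.0]
wrist_force: [-0.1, 0.1, -1.8]
width: 0.0443
gripper_force: 62.5
```

View pics/v6.png

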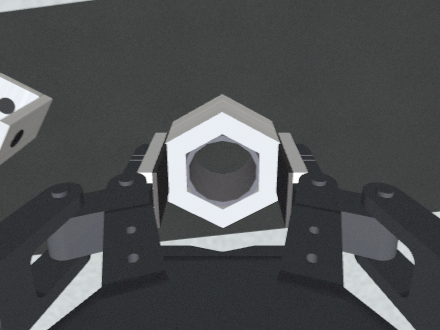

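The nut is held flat on opposite flats at (222,170). Carry it to the nut bin and release.

```bash
python3 -m jog '{"dp":[[0.191,0.085,0],[0.191,0.085,0],[0.191,0.085,0],[0.191,0.085,0],[0.191,0.085,0],[0.191,0.085,0],[0.191,0.085,0],[0.191,0.085,-0.04],[0.191,0.085,-0.08],[0.191,0.085,-0.1],[0.191,0.085,-0.109],[0.191,0.085,-0.11],[0.191,0.085,-0.11],[0.191,0.085,-0.11]],"turn":[0.119,0.119,0.119,0.119,0.119,0.119,0.119,0.119,0.119,0.119,0.119,0.119,0.119,0.119],"gripper":[0,0,0,0,0,0,0,0,0,0,0,0,0,0]}'; python3 -m jog '{"dp":[[0,0,0],[0,0,0],[0,0,0],[0,0,0],[0,0,0.03],[0,0,0.06],[0,0,0.1],[0,0,0.11]],"turn":[0,0,0,0,0,0,0,0],"gripper":[0.062,0.062,0.062,0.062,0.062,0.062,0.062,0.062]}'
```

```text
t: 13.12
eef_pos: [0.6214, 0.0806, 0.0101]
tool_rot: [1.0, -0.004, -0.001, 0.0]
wrist_force: [-2.6, 0.0, 2.4]
width: 0.0448
gripper_force: 64.7
t: 13.78
eef_pos: [0.6272, 0.0811, 0.1277]
tool_rot: [1.0, -0.004, 0.005, -0.0]
wrist_force: [1.6, 0.4, 2.0]
width: 0.0616
gripper_force: 0.0
```

```bash
python3 -m jog '{"dp":[[-0.2,0.0685,0.01],[-0.2,0.0685,0.01],[-0.2,0.0685,0.01],[-0.2,0.0685,0.01],[-0.2,0.0685,0.01],[-0.2,0.0685,0.01],[-0.2,0.0685,0.01],[-0.2,0.0685,0.01],[-0.2,0.0685,0.01]],"turn":[-0.616,-0.616,-0.616,-0.616,-0.616,-0.616,-0.616,-0.616,-0.616],"gripper":[0.05,0.05,0.05,0.05,0.05,0.05,0.05,0.05,0.05]}'
python3 - <<'E'
from h import *
c=snap('wrist','w7');W=cloud(c)
m=(W[...,2]>.04)&(W[...,2]<.064)&(np.hypot(W[...,0]-.4235,W[...,1]-.149)<.035)
Q=W[m];print(len(Q),cv2.minAreaRect(Q[:,:2].astype(np.float32)))
cv2.imwrite('pics/v7.png',cv2.resize(c['pixels'][:,:,::-1],(480,360)))
E
```

```text
t: 14.53
eef_pos: [0.4247, 0.1493, 0.131]
tool_rot: [0.952, -0.307, 0.001, -0.0]
wrist_force: [0.2, 0.4, 0.4]
width: 0.0499
gripper_force: 0.0
784 ((0.424087256193161, 0.14909085631370544), (0.008273428305983543, 0.04050580412149429), 53.90312576293945)
```

View pics/v7.png

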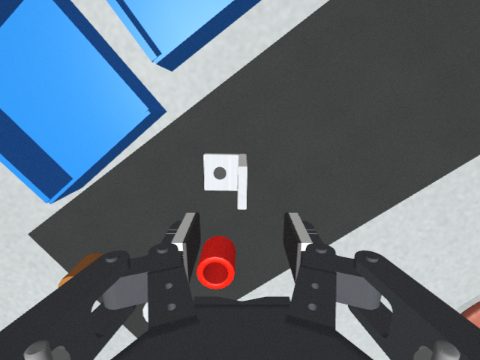

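The wrist view shows the bracket's leg at (242,180), centred between the fingers. The red look-alike at (215,265) is clear of the fingertips. Descend and pinch the leg.

```bash
python3 -m jog '{"dp":[[0.0005,0,-0.04],[0.0005,0,-0.08],[0.0005,0,-0.108],[0.0005,0,-0.108],[0.0005,0,-0.108],[0.0005,0,-0.108],[0.0005,0,-0.108],[0.0005,0,-0.108],[0.0005,0,-0.108],[0.0005,0,-0.108],[0.0005,0,-0.108],[0.0005,0,0.015],[0.0005,0,0.015],[0.0005,0,0.015],[0.0005,0,0.015],[0.0005,0,0.015]],"turn":[0,0,0,0,0,0,0,0,0,0,0,0,0,0,0,0],"gripper":[0.05,0.05,0.05,0.05,0,0,0,0,0,0,0,0,0,0,0,0]}'
python3 - <<'E'
from h import *
c=snap('wrist','w8');cv2.imwrite('pics/v8.png',c['pixels'][150:,100:540,::-1])
E
```

```text
t: 15.92
eef_pos: [0.426, 0.15, 0.1491]
tool_rot: [0.952, -0.306, 0.003, -0.002]
wrist_force: [-0.6, -0.0, -2.2]
width: 0.0074
gripper_force: 59.1
```

View pics/v8.png

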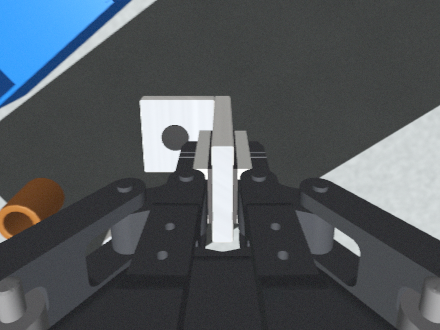

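The bracket is held upright by its leg. Carry it to its bin and release.

```bash
python3 -m jog '{"dp":[[0.171,0.076,0],[0.171,0.076,0],[0.171,0.076,0],[0.171,0.076,0],[0.171,0.076,0],[0.171,0.076,0],[0.171,0.076,0],[0.171,0.076,0],[0.171,0.076,-0.04],[0.171,0.076,-0.08],[0.171,0.076,-0.1],[0.171,0.076,-0.115],[0.171,0.076,-0.117],[0.171,0.076,-0.117],[0.171,0.076,-0.117]],"turn":[0.684,0.684,0.684,0.684,0.684,0.684,0.684,0.684,0.684,0.684,0.684,0.684,0.684,0.684,0.684],"gripper":[0,0,0,0,0,0,0,0,0,0,0,0,0,0,0]}'; python3 -m jog '{"dp":[[0,0,0],[0,0,0],[0,0,0],[0,0,0],[0,0,0.03],[0,0,0.06],[0,0,0.1],[0,0,0.11]],"turn":[0,0,0,0,0,0,0,0],"gripper":[0.03,0.03,0.03,0.03,0.03,0.03,0.03,0.03]}'
```

```text
t: 17.22
eef_pos: [0.5946, 0.2254, 0.0285]
tool_rot: [1.0, 0.03, 0.0, -0.0]
wrist_force: [-0.9, 0.7, -1.6]
width: 0.0068
gripper_force: 62.1
t: 17.88
eef_pos: [0.5984, 0.2265, 0.146]
tool_rot: [1.0, 0.03, 0.005, -0.001]
wrist_force: [0.2, 0.7, 2.3]
width: 0.03
gripper_force: 0.0
```

```bash
python3 -m jog '{"dp":[[-0.24,0.083,-0.018],[-0.24,0.083,-0.018],[-0.24,0.083,-0.018],[-0.24,0.083,-0.018],[-0.24,0.083,-0.018],[-0.24,0.083,-0.018],[-0.24,0.083,-0.018],[-0.24,0.083,-0.018],[-0.24,0.083,-0.018],[-0.24,0.083,-0.018],[-0.24,0.083,-0.018],[-0.24,0.083,-0.018],[-0.24,0.083,-0.018],[-0.24,0.083,-0.018],[-0.24,0.083,-0.018]],"turn":[1.511,1.511,1.511,1.511,1.511,1.511,1.511,1.511,1.511,1.511,1.511,1.511,1.511,1.511,1.511],"gripper":[0.064,0.064,0.064,0.064,0.064,0.064,0.064,0.064,0.064,0.064,0.064,0.064,0.064,0.064,0.064]}'
python3 - <<'E'
from h import *
c=snap('wrist','w9');t=snap('top','t9');W=cloud(c)
m=(W[...,2]>.04)&(W[...,2]<.05)&(np.hypot(W[...,0]-.355,W[...,1]-.308)<.035)
Q=W[m];print(len(Q),cv2.minEnclosingCircle(Q[:,:2].astype(np.float32)))
a=cv2.resize(c['pixels'][:,:,::-1],(400,300));b=cv2.resize(t['pixels'][100:340,160:400,::-1],(400,400))
cv2.imwrite('pics/v9.png',np.hstack([np.vstack([a,np.zeros((100,400,3),np.uint8)]),b]))
E
```

```text
t: 19.13
eef_pos: [0.3549, 0.3085, 0.1204]
tool_rot: [0.708, 0.707, 0.0, 0.0]
wrist_force: [-0.4, 0.1, 0.2]
width: 0.064
gripper_force: 0.0
1575 ((0.3555047810077667, 0.3087804317474365), 0.020008694380521774)
```

View pics/v9.png

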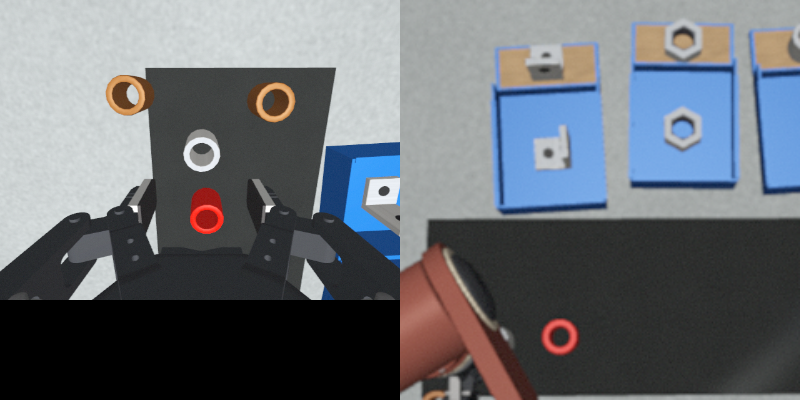

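The grey spacer is at (202,152), centred along the closing line, with the brown and red look-alikes clear of the fingers. The bracket stands in its bin and the nut lies flat in its own. Grip the spacer.

```bash
python3 -m jog '{"dp":[[0.0005,0.0005,-0.04],[0.0005,0.0005,-0.08],[0.0005,0.0005,-0.112],[0.0005,0.0005,-0.112],[0.0005,0.0005,-0.112],[0.0005,0.0005,-0.112],[0.0005,0.0005,-0.112],[0.0005,0.0005,-0.112],[0.0005,0.0005,-0.112],[0.0005,0.0005,-0.112],[0.0005,0.0005,0.02],[0.0005,0.0005,0.02],[0.0005,0.0005,0.02],[0.0005,0.0005,0.02],[0.0005,0.0005,0.02]],"turn":[0,0,0,0,0,0,0,0,0,0,0,0,0,0,0],"gripper":[0.064,0.064,0.064,0.064,0,0,0,0,0,0,0,0,0,0,0]}'
```

```text
t: 20.48
eef_pos: [0.3577, 0.3105, 0.1449]
tool_rot: [0.707, 0.707, 0.004, 0.001]
wrist_force: [0.1, -0.5, -3.6]
width: 0.0382
gripper_force: 61.9
```

```bash
python3 -m jog '{"dp":[[0.2635,-0.389,0],[0.2635,-0.389,0],[0.2635,-0.389,0],[0.2635,-0.389,0],[0.2635,-0.389,0],[0.2635,-0.389,0],[0.2635,-0.389,0],[0.2635,-0.389,0],[0.2635,-0.389,0],[0.2635,-0.389,0],[0.2635,-0.389,0],[0.2635,-0.389,0],[0.2635,-0.389,0],[0.2635,-0.389,0],[0.2635,-0.389,0],[0.2635,-0.389,-0.04],[0.2635,-0.389,-0.08],[0.2635,-0.389,-0.08]],"turn":[0.061,0.061,0.061,0.061,0.061,0.061,0.061,0.061,0.061,0.061,0.061,0.061,0.061,0.061,0.061,0.061,0.061,0.061],"gripper":[0,0,0,0,0,0,0,0,0,0,0,0,0,0,0,0,0,0]}'
python3 - <<'E'
from h import *
c=snap('wrist','wA');cv2.imwrite('pics/vA.png',c['pixels'][100:,:,::-1])
E
```

```text
t: 21.98
eef_pos: [0.6112, -0.0766, 0.0507]
tool_rot: [0.684, 0.729, -0.004, -0.008]
wrist_force: [-3.7, 1.3, -4.9]
width: 0.0381
gripper_force: 61.7
```

View pics/vA.png

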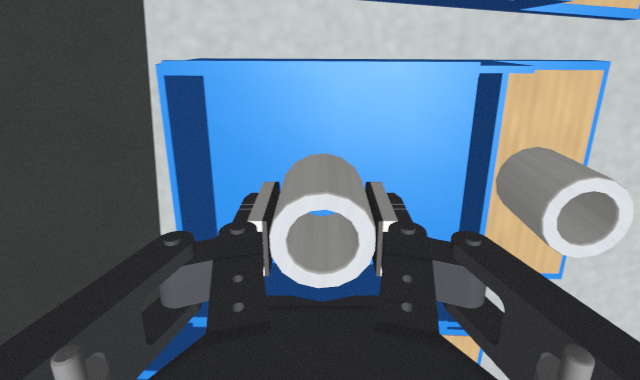

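The spacer hangs upright at (320,235) inside the spacer bin. The arm had not fully settled, so I lower, settle, then release.

```bash
python3 -m jog '{"dp":[[0,0,0],[0,0,0],[0,0,-0.02],[0,0,-0.035],[0,0,-0.045],[0,0,-0.046],[0,0,-0.046],[0,0,-0.046]],"turn":[0,0,0,0,0,0,0,0],"gripper":[0,0,0,0,0,0,0,0]}'; python3 -m jog '{"dp":[[0,0,0],[0,0,0],[0,0,0],[0,0,0],[0,0,0]],"turn":[0,0,0,0,0],"gripper":[0.056,0.056,0.056,0.056,0.056]}';python3 -m jog '{"dp":[[0,0,0.03],[0,0,0.06],[0,0,0.1],[0,0,0.14],[-0.05,0,0.2],[-0.12,0,0.2],[-0.12,0,0.2],[-0.12,0,0.2],[-0.12,0,0.2]],"turn":[0,0,0,0,0,0,0,0,0],"gripper":[0.056,0.056,0.056,0.056,0.056,0.056,0.056,0.056,0.056]}'
python3 - <<'E'
from h import *
t=snap('top','tB');s=snap('side','sB')
cv2.imwrite('pics/vB.png',np.vstack([cv2.resize(t['pixels'][95:245,200:540,::-1],(680,300)),cv2.resize(s['pixels'][120:300,180:450,::-1],(450,300))[:,:].copy() if 0 else cv2.copyMakeBorder(cv2.resize(s['pixels'][120:300,180:450,::-1],(450,300)),0,0,0,230,cv2.BORDER_CONSTANT)]))
W=cloud(t)
for n,p in dict(spacer=(.6189,-.0803),nut=(.6235,.0806),bracket=(.595,.225),short=(.623,-.248),long=(.551,-.2495)).items():
    m=(np.hypot(W[...,0]-p[0],W[...,1]-p[1])<.03);print(n,np.nanpercentile(W[m][:,2],[50,95]).round(4))
E
```

```text
t: 22.7
eef_pos: [0.6191, -0.08, 0.0146]
tool_rot: [0.685, 0.729, 0.0, 0.0]
wrist_force: [0.0, 0.6, -2.7]
width: 0.0387
gripper_force: 62.4
t: 23.12
eef_pos: [0.6191, -0.0801, 0.0147]
tool_rot: [0.685, 0.729, 0.0, 0.0]
wrist_force: [-0.8, 0.6, -0.1]
width: 0.0558
gripper_force: 0.0
t: 23.87
eef_pos: [0.4975, -0.0801, 0.2162]
tool_rot: [0.685, 0.728, 0.001, 0.002]
wrist_force: [-0.0, 0.5, 0.0]
width: 0.0562
gripper_force: 0.0
spacer [0.0144 0.0495]
nut [0.0216 0.0295]
bracket [0.0082 0.0635]
short nan
long [0.0066 0.029 ]
  return np.nanmean(a, axis, out=out, keepdims=keepdims)
```

View pics/vB.png

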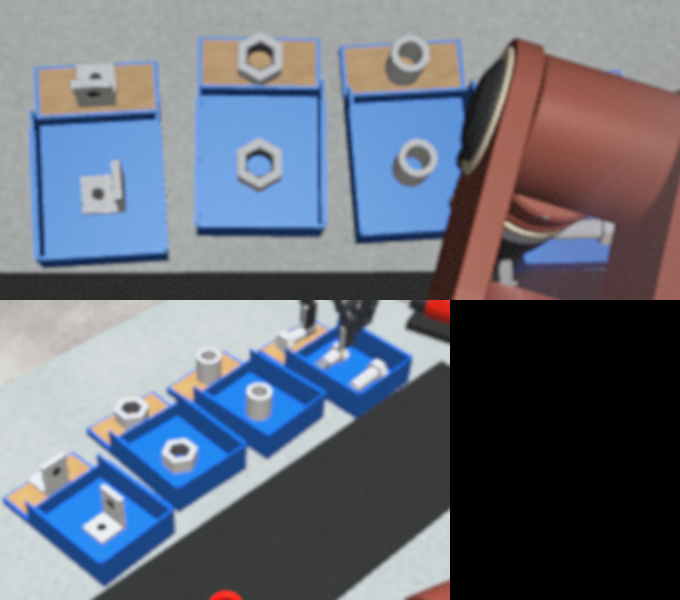

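The nut lies flat, the spacer and bracket stand, and the bolts lie apart, each in its own bin. Top heights of 49.5, 29, 63.5 and 29 mm match the parts resting on the bin floor. The gripper touches nothing, so I hand in.

```bash
python3 -c "
from workcell import order
print(order.hand_in())"
```

```text
the job is handed in; nothing more can be done
None
```

I sorted all five parts into their matching bins and handed the job in after about 24 s of robot time; the last pictures show each part resting as it did on the mat, though the hand-in gave no verdict.

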